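Make up the coffee and tea caddies

TASK

Make up the two condiment caddies for the meeting from the stock in the middle of the table: the longer, three-cell caddy is for coffee and gets the sugar shaker, the cocoa shaker and the small milk jug; the shorter, two-cell caddy is for tea and gets the tea tin and the small honey jar. Stand each one upright on the floor of a cell of its own, set down gently and not dropped, and leave the large jug and the large honey jar standing where they are in the stock.

Things in the scene. Friction and masses are not known exactly. Their poses are not given: they have to be found in the camera images.
- caddy_coffee: the coffee caddy: the LONGER low dark wooden caddy, THREE open square cells in one row along its own x axis. 284 mm long (x), 100 mm wide (y), rim 24 mm above the table; walls 8 mm, floor 6 mm thick. Each cell is 84 x 84 mm inside; cell centres at x = -92, 0, +92 mm, y = 0. A dark bar handle stands out 23 mm at each end, below the rim. Fixed to the table. Origin at the centre of its underside, z up. It stands at the left or the right of the stock.
- caddy_tea: the tea caddy: the SHORTER low dark wooden caddy, TWO open square cells in one row along its own x axis. 192 mm long (x), 100 mm wide (y), rim 24 mm above the table; walls 8 mm, floor 6 mm thick. Each cell is 84 x 84 mm inside; cell centres at x = -46, +46 mm, y = 0. Same end handles. Fixed to the table. Origin at the centre of its underside, z up. It stands on the other side of the stock.
- sugar_shaker: sugar shaker: white ceramic straight cylinder 60 mm in diameter up to 70 mm, steel screw top 56 mm in diameter above it with a thin pouring tube in the middle, 100 mm tall in all, about 0.32 kg; upright, origin at the centre of its underside, z up
- cocoa_shaker: cocoa shaker: bare steel straight cylinder 56 mm in diameter with a dark domed cap dotted with holes from 70 mm up, 96 mm tall in all, about 0.22 kg; upright, origin at the centre of its underside, z up
- jug: small milk jug: open steel jug, 60 mm in diameter at the foot, 57 mm at the top, 80 mm tall, about 0.2 kg; spout at its own +x, loop handle at its own -x reaching 58 mm from the axis between 33 and 73 mm height. Take it across its y axis, clear of the handle; upright, origin at the centre of its underside, z up
- tea_tin: tea tin: square metal tin 58 x 58 mm with a paper band, flat shoulders at 84 mm, round 46 mm lid on top, 96 mm tall in all, sides along its own x and y, about 0.16 kg; upright, origin at the centre of its underside, z up
- honey_jar: small honey jar: amber glass jar 54 mm in diameter with paper label up to 53 mm, brass-coloured lid 50 mm in diameter, 74 mm tall in all, about 0.18 kg; upright, origin at the centre of its underside, z up
- jug_large: large milk jug, stays in the stock: same shape as the small one, 72 mm in diameter at the foot, 118 mm tall, handle at its own -x reaching 64 mm from the axis; upright, origin at the centre of its underside, z up
- honey_large: large honey jar, stays in the stock: same shape as the small one, 70 mm in diameter, 112 mm tall; upright, origin at the centre of its underside, z up
Mind the look-alikes: they are no part of the job. What is shaped like the cocoa_shaker but blue or pink is not meant.

How it is judged (in metres and radians):
At the end, for the whole second after the job is handed in: Sugar shaker, cocoa shaker and small jug stand in the three-cell caddy, tea tin and small honey jar in the two-cell one: undersides within 5 mm of the cell floor, within 0.1 rad of upright, released, at rest. Large jug and large honey jar stand upright within 40 mm of their places (x of sugar_shaker in the frame of caddy_coffee between -0.14 and 0.14 m and y of sugar_shaker in the frame of caddy_coffee between -0.042 and 0.042 m and z of sugar_shaker in the frame of caddy_coffee between 0.002 and 0.011 m and angle between each of sugar_shaker, cocoa_shaker, jug, tea_tin, honey_jar, jug_large, honey_large's own z axis and vertical below 0.1 rad and linear speed of each of sugar_shaker, cocoa_shaker, jug, tea_tin, honey_jar below 0.02 m/s and angular speed of each of sugar_shaker, cocoa_shaker, jug, tea_tin, honey_jar below 0.2 rad/s and x of cocoa_shaker in the frame of caddy_coffee between -0.14 and 0.14 m and y of cocoa_shaker in the frame of caddy_coffee between -0.042 and 0.042 m and z of cocoa_shaker in the frame of caddy_coffee between 0.002 and 0.011 m and x of jug in the frame of caddy_coffee between -0.14 and 0.14 m and y of jug in the frame of caddy_coffee between -0.042 and 0.042 m and z of jug in the frame of caddy_coffee between 0.002 and 0.011 m and x of tea_tin in the frame of caddy_tea between -0.094 and 0.094 m and y of tea_tin in the frame of caddy_tea between -0.042 and 0.042 m and z of tea_tin in the frame of caddy_tea between 0.002 and 0.011 m and x of honey_jar in the frame of caddy_tea between -0.094 and 0.094 m and y of honey_jar in the frame of caddy_tea between -0.042 and 0.042 m and z of honey_jar in the frame of caddy_tea between 0.002 and 0.011 m and distance of each of jug_large, honey_large from where it was at the start of the episode below 0.04 m); the robot touches nothing.
It fails at once if one of the five things was dropped (falling freely at more than 0.7 m/s, a drop of over 25 mm) ((contact force between sugar_shaker and anything else below 0.01 N and linear speed of sugar_shaker above 0.7 m/s) or (contact force between cocoa_shaker and anything else below 0.01 N and linear speed of cocoa_shaker above 0.7 m/s) or (contact force between jug and anything else below 0.01 N and linear speed of jug above 0.7 m/s) or (contact force between tea_tin and anything else below 0.01 N and linear speed of tea_tin above 0.7 m/s) or (contact force between honey_jar and anything else below 0.01 N and linear speed of honey_jar above 0.7 m/s)).
It fails at once if the large milk jug was knocked over or moved more than 40 mm from its place (distance of jug_large from where it was at the start of the episode above 0.04 m or angle between jug_large's own z axis and vertical above 0.5 rad).
It fails at once if the large honey jar was knocked over or moved more than 40 mm from its place (distance of honey_large from where it was at the start of the episode above 0.04 m or angle between honey_large's own z axis and vertical above 0.5 rad).
It also fails if it takes over 102 s, if anything falls off the work surface, if the arm or the gripper's body presses on something with over 40 N, if the wrist force passes 120 N, or if a joint passes its speed limit or range.

ROBOT

A 6-joint arm with a two-finger parallel gripper is mounted at the origin on the work surface. World frame = base frame: x ahead of the robot, y to its left, z up, the work surface at z = 0. Lengths are in m, angles in degrees, forces in N, time in s.
With the tool pointing down it reaches from about 0.25 to 0.775 m from the base axis. Payload 8.9 kg.
Tool frame: the origin (TCP) lies on the mounting face of the last link; the fingertips stand ahead of it and the grasp point (between the pads) lies 155 mm ahead of it (env.tip_reach is the z of the fingertips in the tool frame, in m); z points along the fingers, y is the line along which they close (so a half turn about z gives the same grasp; the last joint's range is limited). The gripper opens to 85 mm and grips with 20 to 120 N. Pads are 22 mm wide; open, the fingers measure 114 mm over their backs; the gripper's body (76 mm by 85 mm) begins 54 mm behind the grasp point. The pads swing forward as they close: fully open they stand 13 mm farther back than shut.
Start: joints at [-78.512, 16.656, -8.789, 64.555, 0, 82.019], TCP at [0.175, -0.495, 0.405] pointing down, gripper open.
Joint ranges: [-144.48, 144.48], [-52.06, 99.96], [-74.48, 78.29], [-112.23, 115.85], [-86.99, 84.42], [-180, 180]. Speed limits (degrees/s): [127.2, 127.2, 159.86, 180, 180, 180].

INTERFACE

Orientations are given as a 3x3 rotation matrix whose columns are the frame's x, y, z axes.
In Python, from rig import env gives the robot as it stands.
- The arm moves only by the tool send_rows, never from a script. Its argument "series" is a list of rows, each a list of 7 numbers: the closure in counts, from 0 (fully open) to 255 (shut), then the shift along the tool's x, y, z each as a share of 40 mm, from -1 to 1, then the turn, a rotation vector about the tool's x, y, z each as a share of 0.15 rad, from -1 to 1. A call has 1 to 12 rows; each row shifts and turns the commanded pose from where the row before left it, along the tool's axes as they then stand; what a row does not reach is not made up. A row lasts 1/10 s, in which the tool goes at most 50 mm and 8.59 degrees, less where a joint would pass 70% of its speed; a pose out of reach is approached as far as the arm can. A call with a number of a shift or a turn outside -1 to 1 is refused whole. A call with a gripper value outside its range is refused whole. The fingers move at their own pace and stop on an object; "force" is the grip in N (left out, the last holds). Time passes only in rows, so rows that do not move let the fingers close. It gives the time, the measured TCP pose, the force, the opening and the grip force at its end, in the units of the state.
- env.state(): the state, without advancing time (a new reading comes with each control period).
- env.camera(name): name is "scene" or "top" or "wrist"; returns the picture (400x640x3 uint8, red, green, blue); there is no depth.
- env.calibration(name): a dict with "fov_y" (degrees; the focal length in pixels is half the picture's height over the tangent of half this angle, whatever the lens; pixels are square), "cx", "cy" (the principal point, pixels), "k1" (the pictures are not rectified: a ray, as slopes to the right and down, at radius r is drawn at 1 + k1 r^2 times it, then the intrinsics apply), "rvec" (rotation vector, rad) and "tvec" (3), from world to camera coordinates, as OpenCV has them. Camera axes: x right, y down, z forward; pixel columns grow to the right and rows downward; lengths in m; the calibration is good to about 2 mm. A picture is of the moment at which its call begins: read the wrist's pose just before it. calibration takes no time and is no camera call; for the wrist camera it gives the pose at the moment of the call.
- env.hand_in(): hands the job in; it is judged then, once.
The state is a dict: "clock": time; "joint_pos": joint angles; "dq": joint speeds; "tau": joint torques, N m; "eef_pos": TCP position; "eef_rot": TCP orientation; "force": force on the tool from outside, world axes, zero at the start; "wrist_torque": the same for the moment, N m; "gripper_width": finger opening in m; "gripper_force": force on a finger pad.
Only numpy, scipy, OpenCV 4.12 (cv2) and the standard library are available. Lean on these libraries where they do the work, as an engineer would, in place of code of your own. Each camera call takes 0.05 s, during which the arm holds its last target. There are 200 camera calls.

## Working session

There is one attempt and no reset: what is moved stays moved. The work goes in short steps, Python scripts to look and compute and a tool call to move; the robot and the scene stay as the last step left them, time stands still between calls to the robot, and variables do not carry over. Pictures are saved under pics/ and viewed, at most 14 in all, crops included, and the job is handed in when it is done.

Besides the shell and the picture viewer there is one more tool, called as name(argument=value, ...) on one line, values as JSON. send_rows: Moves the arm, as the interface text tells. Shift numbers are shares of 40 mm and turn numbers shares of 0.15 rad, none past 1 either way. Its arguments: {"type":"object","properties":{"series":{"type":"array","items":{"type":"array","items":{"type":"number"}}},"force":{"type":"number"}},"required":["series"]}

```bash
ls; mkdir -p pics; python3 - <<'E'
from rig import env
import cv2
for n in("scene","top"):
    im=env.camera(n); cv2.imwrite(f"pics/{n}0.png",im[:,:,::-1]); print(n,env.calibration(n))
print(env.state(),env.tip_reach)
E
```

```text
pics
scene {'fov_y': 51.46464532345314, 'cx': 320.28570966588467, 'cy': 202.52689647766118, 'k1': 0.003028502338014687, 'rvec': array([ 1.69847493,  1.50407333, -0.82735573]), 'tvec': array([-0.07963289, -0.2423462 ,  1.36955745])}
top {'fov_y': 51.05312844405592, 'cx': 318.3435150518033, 'cy': 211.2954533082849, 'k1': -0.11316230794883124, 'rvec': array([ 1.98404968, -2.22390794,  0.24216283]), 'tvec': array([0.06115379, 0.54135782, 0.70572391])}
{'clock': 0.1, 'joint_pos': array([-7.85124597e+01,  1.66845799e+01, -8.82741059e+00,  6.45557653e+01,
        6.70558394e-04,  8.20186937e+01]), 'dq': array([ 0.0770971 , -0.1491489 ,  0.13883463,  0.17117225, -0.04941074,
        0.04258158]), 'tau': array([ 2.00490278e-03, -5.37976384e+01,  3.31918895e+01,  9.31103103e-03,
       -2.02677884e-04, -4.87539438e-06]), 'eef_pos': array([ 0.17494397, -0.49477955,  0.40419545]), 'eef_rot': array([[ 9.42822874e-01,  3.33294131e-01, -2.24044125e-04],
       [ 3.33294160e-01, -9.42822176e-01,  1.16120472e-03],
       [ 1.75788950e-04, -1.16948297e-03, -9.99999301e-01]]), 'force': array([-0.00584442, -0.0133305 ,  0.28282653]), 'wrist_torque': array([0.02888113, 0.01825189, 0.0145453 ]), 'gripper_force': 0.0, 'gripper_width': 0.08535287279654248} 0.1734
```

View pics/top0.png

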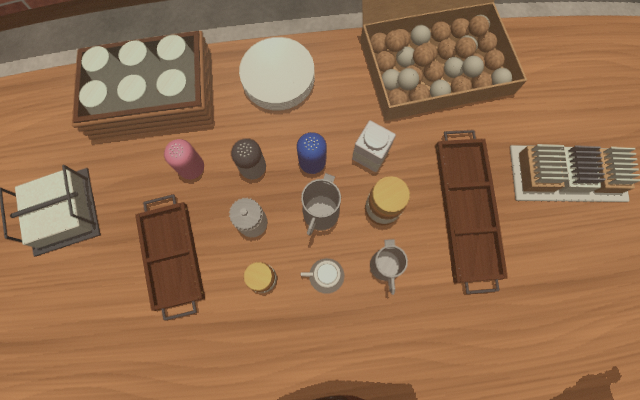

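View pics/scene0.png

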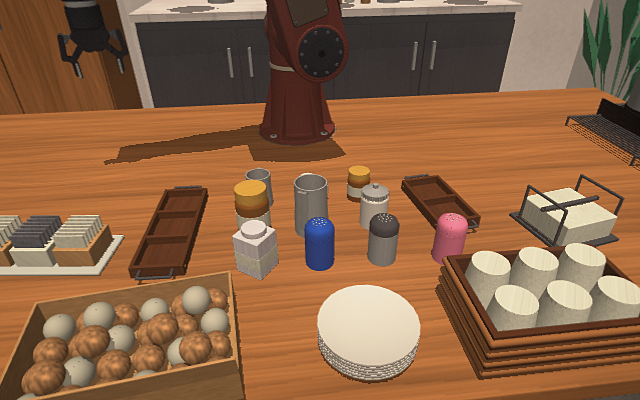

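The top picture shows the coffee caddy at the right (469,210) and the tea caddy at the left (170,257). Things that could be taken for each target:
- **Cocoa:** dark cap (247,153), with blue (312,150) and pink (180,153) as look-alikes.
- **Sugar:** steel top (246,213), with a white lidded thing at (326,274).
- **Jug:** small (390,262), large (322,200).
- **Honey:** small (259,277), large (388,195).
- **Tin:** (375,143).

I'll check these in a close crop.

```bash
cat > h.py <<'E'
import numpy as np, cv2
def K(c):
    f=200/np.tan(np.radians(c['fov_y']/2)); return f
def ray(c,px):
    f=K(c); d=np.array([(px[0]-c['cx'])/f,(px[1]-c['cy'])/f]); u=d.copy()
    for _ in range(30): u=d/(1+c['k1']*(u@u))
    R=cv2.Rodrigues(c['rvec'])[0]
    return -R.T@c['tvec'], R.T@np.r_[u,1]
def plane(c,px,z):
    o,d=ray(c,px); return o+d*(z-o[2])/d[2]
def proj(c,P):
    R=cv2.Rodrigues(c['rvec'])[0]; q=R@np.asarray(P,float)+c['tvec']; u=q[:2]/q[2]
    return K(c)*u*(1+c['k1']*(u@u))+[c['cx'],c['cy']]
E
python3 - <<'E'
import cv2
im=cv2.imread('pics/top0.png')
cv2.imwrite('pics/topc.png',cv2.resize(im[110:310,220:420],None,fx=3,fy=3,interpolation=cv2.INTER_CUBIC))
from rig import env
from h import *
c=env.calibration('top'); print(ray(c,(320,200)))
for n,p,z in [('cocoa',(246,152),.096),('sugar',(244,212),.1),('tin',(376,137),.096),('honey',(259,277),.074),('jug',(391,260),.08),('jl',(321,197),.118),('hl',(390,194),.112),('blue',(312,145),.09),('lid',(326,272),.05)]: print(n,plane(c,p,z).round(3))
E
```

```text
(array([0.37695046, 0.01430476, 0.80781065]), array([ 0.24477561, -0.02659701, -0.9695982 ]))
cocoa [0.661 0.118 0.096]
sugar [0.549 0.129 0.1  ]
tin [ 0.663 -0.12   0.096]
honey [0.437 0.116 0.074]
jug [ 0.439 -0.116  0.08 ]
jl [ 0.556 -0.007  0.118]
hl [ 0.549 -0.126  0.112]
blue [ 0.663 -0.003  0.09 ]
lid [ 0.434 -0.002  0.05 ]
```

View pics/topc.png

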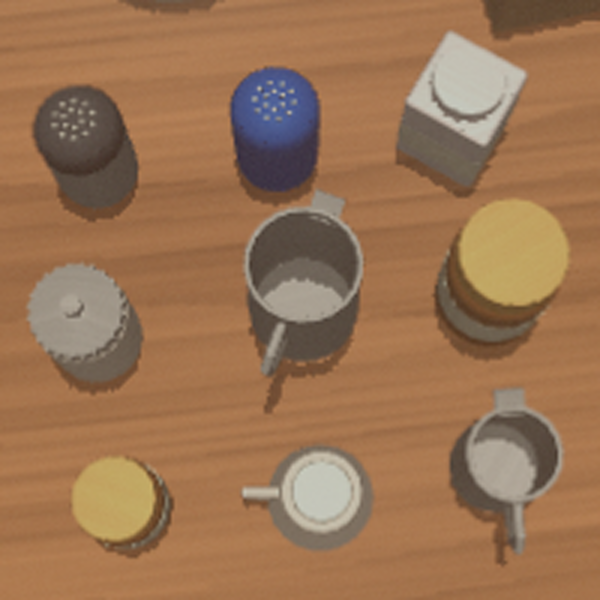

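The crop confirms the choices: cocoa with the dark cap (247,153), sugar with the knob on its steel top (246,213), tin (376,138), small honey (259,277), and small jug (391,261) with its handle pointing down. The grey pot at (326,274) isn't part of the job.

```bash
python3 - <<'E'
from h import *
from rig import env
c=env.calibration('top'); im=cv2.imread('pics/top0.png')
hsv=cv2.cvtColor(im,cv2.COLOR_BGR2HSV); 
print('wood',hsv[330,250],'caddy',hsv[190,465],hsv[240,170])
for n,(x0,y0,x1,y1),L in [('coffee',(425,125,515,300),.284),('tea',(125,190,215,325),.192)]:
    r=im[y0:y1,x0:x1]; h=hsv[y0:y1,x0:x1]
    m=((h[:,:,2]<110)).astype(np.uint8)*255
    m=cv2.morphologyEx(cv2.morphologyEx(m,cv2.MORPH_CLOSE,np.ones((5,5))),cv2.MORPH_OPEN,np.ones((21,21)))
    cs,_=cv2.findContours(m,cv2.RETR_EXTERNAL,cv2.CHAIN_APPROX_NONE); k=max(cs,key=cv2.contourArea)
    cv2.drawContours(r,[k],-1,(0,255,0),1)
    W=np.array([plane(c,p[0]+[x0,y0],.024)[:2] for p in k]).astype(np.float32)
    b=cv2.minAreaRect(W*1000); print(n,b, cv2.boxPoints(b).round())
m=cv2.inRange(hsv,(15,120,120),(32,255,255)) 
m[:, :230]=0; m[:,300:]=0; m[:240]=0; m[310:]=0
k=max(cv2.findContours(m,0,1)[0],key=cv2.contourArea); print('honey px',cv2.minEnclosingCircle(k),cv2.contourArea(k))
cv2.imwrite('pics/cad.png',np.hstack([cv2.resize(im[180:330,110:230],None,fx=3,fy=3),cv2.resize(im[120:300,420:530],(275,450))]))
f=lambda p:(p[0]/3+220,p[1]/3+110)
for n,p,z in [('cocoa dots',(74,118),.096),('cocoa cap',(80,132),.076),('sug',(72,306),.1),('sugtop',(79,311),.088),('tinlid',(470,82),.096),*[('tc',q,.084) for q in [(455,33),(525,75),(477,142),(408,100)]],('honey',(114,500),.074),('jug',(514,455),.08),('jugh',(516,545),.053),('spout',(509,398),.078)]: print(n,plane(c,f(p),z)[:2].round(4))
E
```

```text
wood [ 13 138 165] caddy [ 11 154  86] [ 11 149 106]
coffee ((525.839599609375, -295.7111511230469), (106.54010009765625, 284.7565612792969), 87.2760009765625) [[ 381. -342.]
 [ 666. -356.]
 [ 671. -249.]
 [ 386. -236.]]
tea ((500.25225830078125, 291.3165283203125), (200.0438232421875, 105.05392456054688), 7.878040313720703) [[394. 330.]
 [408. 226.]
 [607. 253.]
 [592. 357.]]
honey px ((257.9634094238281, 275.95123291015625), 15.000236511230469) 620.0
cocoa dots [0.6667 0.1198]
cocoa cap [0.6651 0.1197]
sug [0.5494 0.1287]
sugtop [0.5489 0.1267]
tinlid [ 0.6621 -0.1214]
tc [ 0.7005 -0.1192]
tc [ 0.6678 -0.1584]
tc [ 0.6275 -0.1221]
tc [ 0.6593 -0.0839]
honey [0.4376 0.1174]
jug [ 0.4365 -0.1165]
jugh [ 0.3855 -0.1147]
spout [ 0.4702 -0.1188]
```

View pics/cad.png

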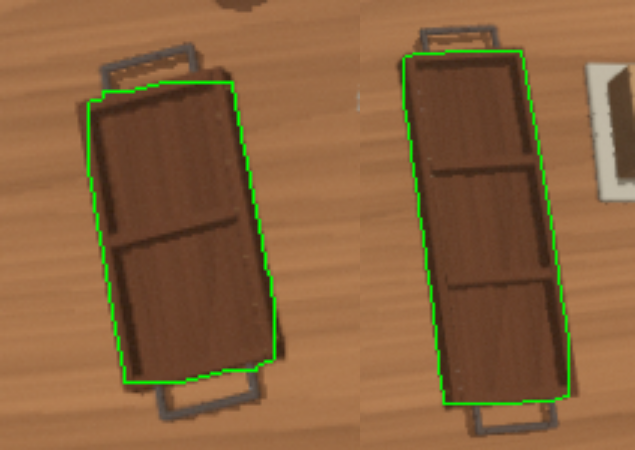

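The outlines follow both caddies: tea at left centred about (0.50, 0.29), heading +7.9°, and coffee about (0.526, -0.298), heading -2.8°. Next, a helper to turn a target into tool units, then the approach to the sugar shaker.

```bash
cat > plan.py <<'E'
# python3 plan.py x y z_grasp heading_deg : units still to go, turn about tool z first, then shifts along turned tool axes
import sys, numpy as np
from rig import env
from scipy.spatial.transform import Rotation as R
x,y,z,h=map(float,sys.argv[1:5]); s=env.state(); p,M=s['eef_pos'],s['eef_rot']
h=np.radians(h); T=np.array([[np.cos(h),np.sin(h),0],[np.sin(h),-np.cos(h),0],[0,0,-1]])
rv=R.from_matrix(M.T@T).as_rotvec()/.15
d=np.array([x,y,z+.155])-p
print('t',s['clock'],'grasp',(p-[0,0,.155]).round(4),'turn',rv.round(2),'shift turned',(T.T@d/.04).round(2),'w',round(s['gripper_width'],4),'F',s['force'].round(1))
E
python3 plan.py .549 .128 .24 -2.8
python3 - <<'E'
from rig import env
from h import *
c=env.calibration('top')
print('tea div',plane(c,(168.3,257),.024),'cof div',plane(c,(468.8,187.2),.024),plane(c,(474.8,232.8),.024))
E
```

```text
t 0.1 grasp [ 0.1749 -0.4948  0.2492] turn [-0.01  0.    2.59] shift turned [  8.58 -16.01   0.23] w 0.0854 F [-0.  -0.   0.3]
tea div [0.49690715 0.29281593 0.024     ] cof div [ 0.56747143 -0.30155214  0.024     ] [ 0.4764381  -0.29580137  0.024     ]
```

send_rows(series=[[0,0,0,0,0,0,0.87],[0,0,0,0,0,0,0.87],[0,0,0,0,0,0,0.86],[0,0.5,-0.9,0,0,0,0],[0,0.5,-0.9,0,0,0,0],[0,0.5,-0.9,0,0,0,0],[0,0.5,-0.9,0,0,0,0],[0,0.5,-0.9,0,0,0,0],[0,0.5,-0.9,0,0,0,0],[0,0.5,-0.9,0,0,0,0],[0,0.5,-0.9,0,0,0,0],[0,0.5,-0.9,0,0,0,0]], force=40)

```text
clock: 1.3
eef_pos: [0.3715, -0.1788, 0.4046]
eef_rot: [[0.999, -0.05, -0.0], [-0.05, -0.999, 0.0], [-0.0, -0.0, -1.0]]
force: [-0.0, -0.0, 0.4]
gripper_width: 0.0858
gripper_force: 0.0
```

```bash
python3 plan.py .549 .128 .24 -3.2
```

```text
t 1.3 grasp [ 0.3715 -0.1788  0.2496] turn [-0.    0.    0.04] shift turned [ 4.   -7.91  0.24] w 0.0858 F [-0.  -0.   0.4]
```

send_rows(series=[[0,0.5,-0.98,0,0,0,0.04],[0,0.5,-0.98,0,0,0,0],[0,0.5,-0.98,0,0,0,0],[0,0.5,-0.98,0,0,0,0],[0,0.5,-0.98,0,0,0,0],[0,0.5,-0.98,0,0,0,0],[0,0.5,-0.98,0,0,0,0],[0,0.4,-0.98,0,0,0,0],[0,0,0,0.2,0,0,0]])

```text
clock: 2.2
eef_pos: [0.5441, 0.0812, 0.3974]
eef_rot: [[1.0, 0.006, 0.001], [0.006, -0.999, 0.035], [0.001, -0.035, -0.999]]
force: [0.7, 0.1, -0.2]
gripper_width: 0.0857
gripper_force: 0.0
```

```bash
python3 plan.py .549 .128 .24 -3.2; python3 - <<'E'
from rig import env
from h import *
c=env.calibration('wrist'); im=env.camera('wrist')[:,:,::-1].copy()
for n,P in [('sugar',(.549,.128,.1)),('cocoa',(.665,.12,.096)),('honey',(.437,.1165,.074)),('jl',(.556,-.007,.118)),('caddy',(.498,.2925,.024)),('tin',(.663,-.121,.096))]:
    q=proj(c,P); print(n,q.round()); cv2.circle(im,tuple(int(v) for v in q.clip(-999,2000)),4,(0,0,255),-1)
cv2.imwrite('pics/w1.png',im)
E
```

```text
t 2.2 grasp [0.5441 0.0812 0.2424] turn [-0.23 -0.    0.41] shift turned [ 0.06 -1.18  0.06] w 0.0857 F [ 0.7  0.1 -0.2]
sugar [272. 182.]
cocoa [280.  26.]
honey [292. 290.]
jl [451. 182.]
caddy [135. 210.]
tin [605.  37.]
```

View pics/w1.png

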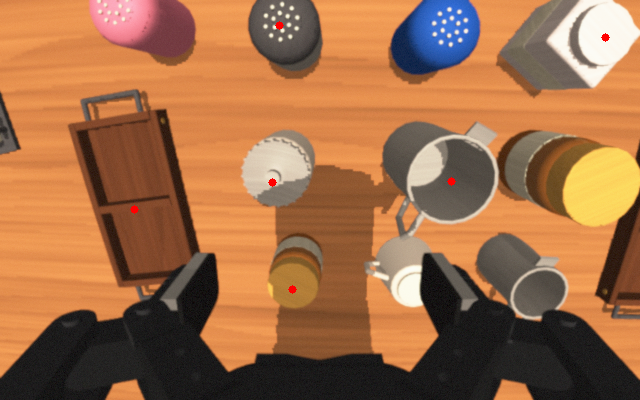

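The wrist picture agrees with the estimates to a few mm: sugar knob at (272,176), cocoa dots (280,25), honey (294,286), tea divider (137,205). The arm was still catching up, so I'll let it settle.

send_rows(series=[[0,0,0,0,0,0,0],[0,0,0,0,0,0,0]])

```text
clock: 2.45
eef_pos: [0.5418, 0.0789, 0.3973]
eef_rot: [[1.0, 0.002, -0.001], [0.002, -0.999, 0.034], [-0.001, -0.034, -0.999]]
force: [0.4, 0.4, -0.1]
gripper_width: 0.0857
gripper_force: 0.0
```

```bash
python3 plan.py .549 .128 .052 -3.2; python3 - <<'E'
from rig import env
from h import *
c=env.calibration('wrist'); im=env.camera('wrist')
for n,P in [('sugar',(.549,.128,.1)),('cocoa',(.665,.12,.096)),('honey',(.437,.1165,.074)),('caddy',(.498,.2925,.024))]: print(n,proj(c,P).round())
cv2.imwrite('pics/w2.png',im[:,:,::-1])
E
```

```text
t 2.45 grasp [0.5418 0.0789 0.2423] turn [-0.22  0.01  0.39] shift turned [ 0.11 -1.24  4.76] w 0.0857 F [ 0.4  0.4 -0.1]
sugar [269. 179.]
cocoa [275.  21.]
honey [290. 287.]
caddy [132. 208.]
```

View pics/w2.png

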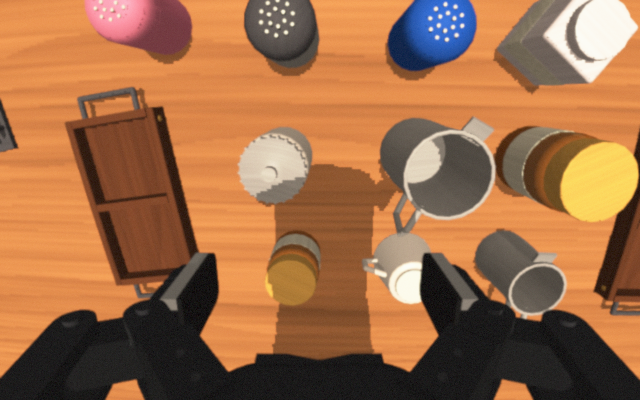

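send_rows(series=[[0,0,0,0,-0.22,0,0.39],[0,0.18,-0.6,0,0,0,0],[0,0.17,-0.6,0,0,0,0],[0,0,0,0,0,0,0]])

```text
clock: 2.9
eef_pos: [0.5576, 0.0825, 0.3985]
eef_rot: [[1.0, 0.008, -0.001], [0.008, -0.999, 0.037], [-0.001, -0.037, -0.999]]
force: [1.5, 0.1, -0.7]
gripper_width: 0.0855
gripper_force: 0.0
```

```bash
python3 plan.py .552 .127 .056 -3.2
```

```text
t 2.9 grasp [0.5576 0.0825 0.2435] turn [-0.24  0.01  0.42] shift turned [-0.2  -1.1   4.69] w 0.0855 F [ 1.5  0.1 -0.7]
```

```bash
python3 -c "
from rig import env
s=env.state();print(s['joint_pos'].round(1),s['dq'].round(1),s['tau'].round(1),s['wrist_torque'].round(2))"
```

```text
[  0.4  21.   -3.5  65.6   2.1 180. ] [-0.5 -0.7 -1.5  0.  -1.4  0. ] [  0.  -58.9  33.6   0.1   0.3  -0. ] [-0.11 -0.02  0.02]
```

Joint 6 is at its 180° limit, so I'll take the half-turn equivalent: heading about 177°, with joint 6 near 0.

send_rows(series=[[0,0,0,0,0,0,-0.95],[0,0,0,0,0,0,-0.95],[0,0,0,0,0,0,-0.95],[0,0,0,0,0,0,-0.95],[0,0,0,0,0,0,-0.95],[0,0,0,0,0,0,-0.95],[0,0,0,0,0,0,-0.95],[0,0,0,0,0,0,-0.95],[0,0,0,0,0,0,-0.95],[0,0,0,0,0,0,-0.95],[0,0,0,0,0,0,-0.95],[0,0,0,0,0,0,-0.95]])

```text
clock: 4.1
eef_pos: [0.5567, 0.0818, 0.3983]
eef_rot: [[-0.151, 0.988, -0.002], [0.988, 0.151, 0.035], [0.035, 0.003, -0.999]]
force: [-0.9, -0.7, 0.9]
gripper_width: 0.0856
gripper_force: 0.0
```

send_rows(series=[[0,0,0,0,0,0,-0.95],[0,0,0,0,0,0,-0.95],[0,0,0,0,0,0,-0.95],[0,0,0,0,0,0,-0.95],[0,0,0,0,0,0,-0.95],[0,0,0,0,0,0,-0.95],[0,0,0,0,0,0,-0.95],[0,0,0,0,0,0,-0.95],[0,0,0,0,0,0,-0.95],[0,0,0,0,0,0,0]])

```text
clock: 5.1
eef_pos: [0.5568, 0.0818, 0.3983]
eef_rot: [[-0.99, 0.14, -0.002], [0.14, 0.99, 0.035], [0.007, 0.035, -0.999]]
force: [-0.0, 0.1, 0.1]
gripper_width: 0.0853
gripper_force: 0.0
```

```bash
python3 plan.py .552 .127 .056 176.8
```

```text
t 5.1 grasp [0.5568 0.0818 0.2433] turn [ 0.23 -0.04 -0.56] shift turned [0.18 1.12 4.68] w 0.0853 F [-0.   0.1  0.1]
```

send_rows(series=[[0,0,0,0,0.23,-0.04,-0.56],[0,0.09,0.56,0,0,0,0],[0,0.09,0.56,0,0,0,0],[0,0,0,0.7,0,0,0],[0,0,0,0.7,0,0,0],[0,0,0,0,0,0,0]])

```text
clock: 5.7
eef_pos: [0.5508, 0.1269, 0.3392]
eef_rot: [[-0.998, 0.062, -0.005], [0.062, 0.998, -0.0], [0.005, -0.0, -1.0]]
force: [-1.3, -0.8, -0.8]
gripper_width: 0.0854
gripper_force: 0.0
```

```bash
python3 plan.py .552 .127 .056 176.8;python3 - <<'E'
from rig import env
from h import *
c=env.calibration('wrist'); im=env.camera('wrist')
for n,P in [('sugar',(.549,.128,.1)),('cocoa',(.665,.12,.096)),('honey',(.437,.1165,.074)),('caddy',(.498,.2925,.024))]: print(n,proj(c,P).round())
cv2.imwrite('pics/w3.png',im[:,:,::-1])
E
```

```text
t 5.7 grasp [0.5508 0.1269 0.1842] turn [-0.   -0.04 -0.04] shift turned [-0.03  0.    3.21] w 0.0854 F [-1.3 -0.8 -0.8]
sugar [322. 212.]
cocoa [320. 358.]
honey [292.  31.]
caddy [518. 112.]
```

View pics/w3.png

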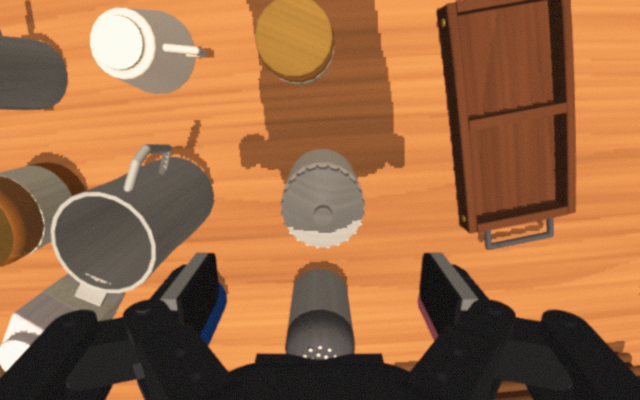

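The wrist view shows the sugar knob at (323,213) against a predicted (322,212). The tea divider (519,112) also matches, and honey (294,39) puts its x near 0.441. Going down on the sugar.

send_rows(series=[[0,0.05,0.02,0.6,0,-0.04,-0.04],[0,0,0,0.8,0,0,0],[0,0,0,0.8,0,0,0],[0,0,0,0.7,0,0,0],[0,0,0,0.3,0,0,0],[0,0,0,0,0,0,0],[255,0,0,0,0,0,0],[255,0,0,0,0,0,0],[255,0,0,0,0,0,0],[255,0,0,0,0,0,0],[255,0,0,0,0,0,0],[255,0,0,0,0,0,0]], force=40)

```text
clock: 6.95
eef_pos: [0.552, 0.1277, 0.2165]
eef_rot: [[-0.999, 0.053, 0.01], [0.053, 0.999, 0.001], [-0.01, 0.001, -1.0]]
force: [-1.4, 0.2, 6.9]
gripper_width: 0.0583
gripper_force: 42.4
```

```bash
python3 plan.py .523 -.299 .2 176.8
```

```text
t 6.95 grasp [0.552  0.1277 0.0615] turn [0.01 0.07 0.02] shift turned [  0.13 -10.69  -3.46] w 0.0583 F [-1.4  0.2  6.9]
```

send_rows(series=[[255,0,0,-0.3,0,0,0],[255,0,0,-0.7,0,0.07,0],[255,0,0,-0.9,0,0,0],[255,0,0,-0.9,0,0,0],[255,0,0,-0.6,0,0,0],[255,0,-0.3,-0.1,0,0,0],[255,0,-0.6,0,0,0,0],[255,0,-0.8,0,0,0,0],[255,0,-0.8,0,0,0,0],[255,0,-0.8,0,0,0,0],[255,0,-0.8,0,0,0,0],[255,0,-0.8,0,0,0,0]])

```text
clock: 8.15
eef_pos: [0.5399, -0.0702, 0.3535]
eef_rot: [[-0.999, 0.053, -0.005], [0.053, 0.999, 0.001], [0.006, 0.001, -1.0]]
force: [0.8, 0.2, -1.7]
gripper_width: 0.0581
gripper_force: 44.3
```

send_rows(series=[[255,0,-0.8,0,0,0,0],[255,0,-0.8,0,0,0,0],[255,0,-0.8,0,0,0,0],[255,0,-0.8,0,0,0,0],[255,0.1,-0.8,0,0,0,0],[255,0,-0.8,0,0,0,0],[255,0,-0.6,0,0,0,0],[255,0,-0.3,0,0,0,0],[255,0,0,0,0,0,0],[255,0,0,0,0,0,0]])

```text
clock: 9.15
eef_pos: [0.5245, -0.2951, 0.3537]
eef_rot: [[-0.999, 0.053, -0.005], [0.053, 0.999, 0.002], [0.005, 0.002, -1.0]]
force: [0.6, -0.5, -2.7]
gripper_width: 0.0582
gripper_force: 44.3
```

```bash
python3 plan.py .523 -.299 .068 176.8; python3 - <<'E'
from rig import env
from h import *
c=env.calibration('wrist'); im=env.camera('wrist')
for P in [(.477,-.2965,.024),(.569,-.3015,.024),(.523,-.299,.024)]: print(proj(c,P).round())
cv2.imwrite('pics/w4.png',im[:,:,::-1])
E
```

```text
t 9.15 grasp [ 0.5245 -0.2951  0.1987] turn [ 0.01 -0.03  0.02] shift turned [ 0.03 -0.1   3.27] w 0.0582 F [ 0.6 -0.5 -2.7]
[314. 128.]
[315. 229.]
[315. 181.]
```

View pics/w4.png

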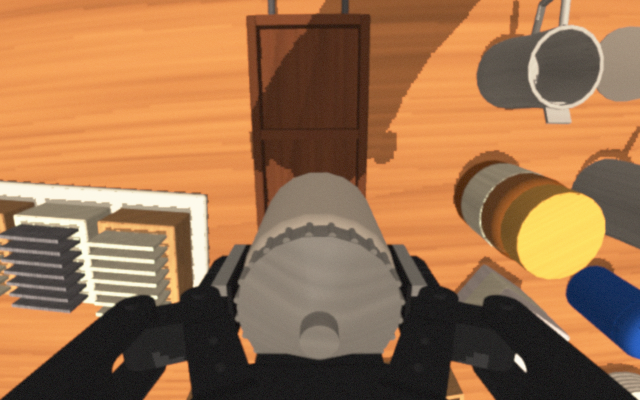

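The caddy is right below: the near divider sits at (309,133) against a predicted (314,128), a few mm off. I'll aim at (0.525, -0.301).

send_rows(series=[[255,0,-0.14,0.5,0,0,0],[255,0,0,0.8,0,0,0],[255,0,0,0.8,0,0,0],[255,0,0,0.5,0,0,0],[255,0,0,0.3,0,0,0],[255,0,0,0.2,0,0,0],[255,0,0,0.1,0,0,0],[255,0,0,0,0,0,0]])

```text
clock: 10.0
eef_pos: [0.5242, -0.3011, 0.2264]
eef_rot: [[-0.999, 0.053, -0.004], [0.053, 0.999, 0.0], [0.004, 0.0, -1.0]]
force: [-0.6, 0.6, -1.7]
gripper_width: 0.0584
gripper_force: 44.2
```

```bash
python3 plan.py .525 -.301 .068 176.8
```

```text
t 10.0 grasp [ 0.5242 -0.3011  0.0714] turn [ 0.   -0.02  0.02] shift turned [-0.02  0.    0.09] w 0.0584 F [-0.6  0.6 -1.7]
```

send_rows(series=[[255,0,0,0.05,0,0,0],[255,0,0,0,0,0,0],[255,0,0,0,0,0,0]])

```text
clock: 10.3
eef_pos: [0.5241, -0.3014, 0.2246]
eef_rot: [[-0.999, 0.053, -0.003], [0.053, 0.999, 0.0], [0.003, 0.0, -1.0]]
force: [0.2, -0.3, -3.5]
gripper_width: 0.0585
gripper_force: 44.2
```

send_rows(series=[[255,0,0,0.05,0,0,0],[255,0,0,0,0,0,0],[255,0,0,0,0,0,0]])

```text
clock: 10.6
eef_pos: [0.524, -0.3014, 0.2227]
eef_rot: [[-0.999, 0.053, -0.004], [0.053, 0.999, 0.0], [0.004, -0.0, -1.0]]
force: [-2.3, -0.7, 6.2]
gripper_width: 0.0583
gripper_force: 45.0
```

Contact came at grasp z 0.0677, exactly as computed. Release, rise, and go to the cocoa shaker.

send_rows(series=[[0,0,0,0,0,0,0],[0,0,0,0,0,0,0],[0,0,0,0,0,0,0],[0,0,0,-0.4,0,0,0],[0,0,0,-0.8,0,0,0],[0,0,0,-0.8,0,0,0],[0,0,0,-0.5,0,0,0],[0,0,0,0,0,0,0]])

```text
clock: 11.4
eef_pos: [0.5252, -0.3019, 0.3252]
eef_rot: [[-0.999, 0.053, 0.0], [0.053, 0.999, -0.002], [-0.0, -0.002, -1.0]]
force: [0.1, 0.0, 0.7]
gripper_width: 0.0855
gripper_force: 0.0
```

```bash
python3 plan.py .664 .12 .17 176.8
```

```text
t 11.4 grasp [ 0.5252 -0.3019  0.1702] turn [-0.02  0.    0.02] shift turned [-2.87 10.73  0.  ] w 0.0855 F [0.1 0.  0.7]
```

send_rows(series=[[0,-0.08,0.3,0,0,0,0],[0,-0.16,0.6,0,0,0,0],[0,-0.22,0.8,0,0,0,0],[0,-0.22,0.8,0,0,0,0],[0,-0.22,0.8,0,0,0,0],[0,-0.22,0.8,0,0,0,0],[0,-0.22,0.8,0,0,0,0],[0,-0.22,0.8,0,0,0,0],[0,-0.22,0.8,0,0,0,0],[0,-0.22,0.8,0,0,0,0],[0,-0.22,0.8,0,0,0,0],[0,-0.22,0.8,0,0,0,0]])

```text
clock: 12.6
eef_pos: [0.6402, 0.0513, 0.3201]
eef_rot: [[-0.999, 0.052, -0.007], [0.052, 0.999, 0.001], [0.007, 0.001, -1.0]]
force: [-0.3, -0.3, -0.1]
gripper_width: 0.0856
gripper_force: 0.0
```

send_rows(series=[[0,-0.22,0.8,0,0,0,0],[0,-0.16,0.7,0,0,0,0],[0,-0.08,0.3,0,0,0,0],[0,0,0,0,0,0,0],[0,0,0,0,0,0,0]])

```text
clock: 13.1
eef_pos: [0.6624, 0.1196, 0.3209]
eef_rot: [[-0.999, 0.053, -0.006], [0.053, 0.999, 0.0], [0.006, -0.0, -1.0]]
force: [0.6, -0.1, 0.1]
gripper_width: 0.0854
gripper_force: 0.0
```

```bash
python3 plan.py .664 .12 .056 176.8
```

```text
t 13.1 grasp [0.6624 0.1196 0.1659] turn [-0.   -0.04  0.02] shift turned [-0.04  0.01  2.75] w 0.0854 F [ 0.6 -0.1  0.1]
```

send_rows(series=[[0,-0.04,0,0.4,0,-0.04,0],[0,0,0,0.8,0,0,0],[0,0,0,0.8,0,0,0],[0,0,0,0.5,0,0,0],[0,0,0,0.3,0,0,0],[0,0,0,0,0,0,0],[255,0,0,0,0,0,0],[255,0,0,0,0,0,0],[255,0,0,0,0,0,0],[255,0,0,0,0,0,0],[255,0,0,0,0,0,0],[255,0,0,0,0,0,0]], force=40)

```text
clock: 14.3
eef_pos: [0.6652, 0.1199, 0.2115]
eef_rot: [[-0.999, 0.053, 0.005], [0.053, 0.999, 0.0], [-0.005, 0.0, -1.0]]
force: [-0.7, -0.4, 7.4]
gripper_width: 0.0553
gripper_force: 42.4
```

```bash
python3 plan.py .617 -.307 .2 176.8
```

```text
t 14.3 grasp [0.6652 0.1199 0.0565] turn [0.   0.03 0.02] shift turned [  0.61 -10.72  -3.59] w 0.0553 F [-0.7 -0.4  7.4]
```

send_rows(series=[[255,0,0,-0.3,0,0,0],[255,0,0,-0.7,0,0.03,0],[255,0,0,-0.9,0,0,0],[255,0,0,-0.9,0,0,0],[255,0,0,-0.6,0,0,0],[255,0,-0.3,-0.2,0,0,0],[255,0,-0.6,0,0,0,0],[255,0,-0.8,0,0,0,0],[255,0,-0.8,0,0,0,0],[255,0.1,-0.8,0,0,0,0],[255,0.1,-0.8,0,0,0,0],[255,0.1,-0.8,0,0,0,0]])

```text
clock: 15.5
eef_pos: [0.6414, -0.0772, 0.3528]
eef_rot: [[-0.999, 0.053, -0.004], [0.053, 0.999, 0.001], [0.004, 0.001, -1.0]]
force: [-0.1, 0.1, -2.3]
gripper_width: 0.0554
gripper_force: 43.0
```

send_rows(series=[[255,0.1,-0.8,0,0,0,0],[255,0.1,-0.8,0,0,0,0],[255,0.1,-0.8,0,0,0,0],[255,0,-0.8,0,0,0,0],[255,0,-0.8,0,0,0,0],[255,0,-0.8,0,0,0,0],[255,0,-0.6,0,0,0,0],[255,0,-0.3,0,0,0,0],[255,0,0,0,0,0,0],[255,0,0,0,0,0,0]])

```text
clock: 16.5
eef_pos: [0.6181, -0.3017, 0.3532]
eef_rot: [[-0.999, 0.053, -0.003], [0.053, 0.999, 0.002], [0.003, 0.001, -1.0]]
force: [0.0, 0.8, -1.8]
gripper_width: 0.0552
gripper_force: 43.0
```

```bash
python3 plan.py .617 -.306 .0625 176.8
```

```text
t 16.5 grasp [ 0.6181 -0.3017  0.1982] turn [ 0.01 -0.02  0.02] shift turned [ 0.02 -0.11  3.39] w 0.0552 F [ 0.   0.8 -1.8]
```

send_rows(series=[[255,0.02,-0.11,0.5,0,0,0],[255,0,0,0.8,0,0,0],[255,0,0,0.8,0,0,0],[255,0,0,0.5,0,0,0],[255,0,0,0.3,0,0,0],[255,0,0,0.25,0,0,0],[255,0,0,0.15,0,0,0],[255,0,0,0,0,0,0],[255,0,0,0,0,0,0]])

```text
clock: 17.4
eef_pos: [0.6173, -0.3067, 0.2225]
eef_rot: [[-0.999, 0.053, -0.001], [0.053, 0.999, -0.0], [0.001, -0.0, -1.0]]
force: [0.3, -0.0, -2.2]
gripper_width: 0.055
gripper_force: 43.0
```

send_rows(series=[[255,0,0,0.05,0,0,0],[255,0,0,0,0,0,0],[255,0,0,0,0,0,0]])

```text
clock: 17.7
eef_pos: [0.617, -0.3067, 0.22]
eef_rot: [[-0.999, 0.053, -0.002], [0.053, 0.999, 0.0], [0.002, 0.0, -1.0]]
force: [-0.7, 0.1, -1.2]
gripper_width: 0.0549
gripper_force: 43.0
```

Target TCP is 0.2175, so 2.5 mm remain.

send_rows(series=[[255,0,0,0.05,0,0,0],[255,0,0,0.02,0,0,0],[255,0,0,0,0,0,0]])

```text
clock: 18.0
eef_pos: [0.617, -0.3067, 0.2176]
eef_rot: [[-0.999, 0.053, -0.002], [0.053, 0.999, 0.0], [0.002, 0.0, -1.0]]
force: [-1.9, 0.3, 3.8]
gripper_width: 0.055
gripper_force: 43.6
```

send_rows(series=[[0,0,0,0,0,0,0],[0,0,0,0,0,0,0],[0,0,0,0,0,0,0],[0,0,0,-0.4,0,0,0],[0,0,0,-0.8,0,0,0],[0,0,0,-0.8,0,0,0],[0,0,0,-0.6,0,0,0],[0,0,0,0,0,0,0]])

```text
clock: 18.8
eef_pos: [0.6182, -0.3073, 0.325]
eef_rot: [[-0.999, 0.053, 0.003], [0.053, 0.999, -0.003], [-0.003, -0.003, -1.0]]
force: [0.3, -0.2, -0.3]
gripper_width: 0.0856
gripper_force: 0.0
```

```bash
python3 plan.py .440 -.1165 .17 176.8
```

```text
t 18.8 grasp [ 0.6182 -0.3073  0.17  ] turn [-0.02  0.02  0.02] shift turned [ 4.71  4.51 -0.  ] w 0.0856 F [ 0.3 -0.2 -0.3]
```

send_rows(series=[[0,0.3,0.3,0,0,0,0],[0,0.6,0.6,0,0,0,0],[0,0.6,0.6,0,0,0,0],[0,0.6,0.6,0,0,0,0],[0,0.6,0.6,0,0,0,0],[0,0.6,0.6,0,0,0,0],[0,0.6,0.6,0,0,0,0],[0,0.5,0.4,0,0,0,0],[0,0.3,0.2,0,0,0,0],[0,0,0,0,0,0,0],[0,0,0,0,0,0,0]])

```text
clock: 19.9
eef_pos: [0.4393, -0.1171, 0.3214]
eef_rot: [[-0.999, 0.053, -0.002], [0.053, 0.999, 0.0], [0.002, 0.0, -1.0]]
force: [0.6, -0.6, -0.0]
gripper_width: 0.0853
gripper_force: 0.0
```

```bash
python3 plan.py .440 -.1165 .045 176.8; python3 - <<'E'
from rig import env
from h import *
c=env.calibration('wrist'); im=env.camera('wrist')[:,:,::-1].copy()
for P in [(.440,-.1165,.08),(.382,-.114,.073)]: print(proj(c,P).round())
m=proj(c,(.433,-.301,.006)); print(m)
cv2.imwrite('pics/w5.png',im)
E
```

```text
t 19.9 grasp [ 0.4393 -0.1171  0.1664] turn [ 0.   -0.01  0.02] shift turned [-0.02  0.02  3.03] w 0.0853 F [ 0.6 -0.6 -0. ]
[321. 214.]
[320. 121.]
[108.21652569 188.8810006 ]
```

View pics/w5.png

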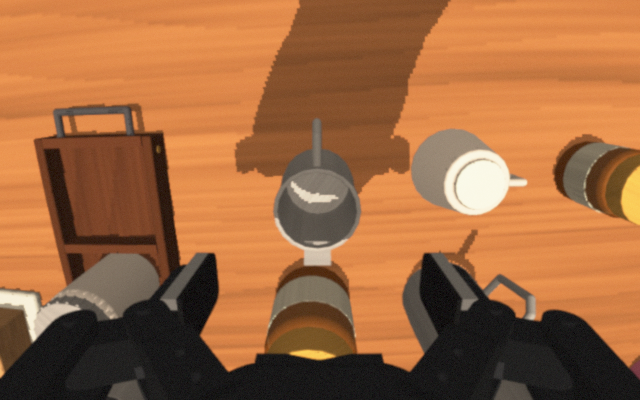

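The jug rim is centred at (317,209) with its handle straight up at (317,130), matching the assumed heading to within 3 mm. The sugar stands in the middle cell. Going down.

send_rows(series=[[0,0.04,-0.04,0.5,0,0,0],[0,0,0,0.8,0,0,0],[0,0,0,0.8,0,0,0],[0,0,0,0.6,0,0,0],[0,0,0,0.3,0,0,0],[0,0,0,0,0,0,0],[255,0,0,0,0,0,0],[255,0,0,0,0,0,0],[255,0,0,0,0,0,0],[255,0,0,0,0,0,0],[255,0,0,0,0,0,0],[255,0,0,0,0,0,0]], force=35)

```text
clock: 21.15
eef_pos: [0.4376, -0.1186, 0.2025]
eef_rot: [[-0.999, 0.053, -0.0], [0.053, 0.999, -0.0], [0.0, -0.0, -1.0]]
force: [-0.4, 0.7, 6.3]
gripper_width: 0.0574
gripper_force: 37.4
```

```bash
python3 plan.py .432 -.296 .1 176.8
```

```text
t 21.15 grasp [ 0.4376 -0.1186  0.0475] turn [-0.   -0.    0.02] shift turned [-0.11 -4.44 -1.31] w 0.0574 F [-0.4  0.7  6.3]
```

send_rows(series=[[255,0,0,-0.3,0,0,0],[255,0,0,-0.7,0,0,0],[255,0,0,-0.5,0,0,0],[255,0,-0.3,0,0,0,0],[255,0,-0.7,0,0,0,0],[255,0,-0.8,0,0,0,0],[255,-0.1,-0.8,0,0,0,0],[255,0,-0.8,0,0,0,0],[255,0,-0.7,0,0,0,0],[255,0,-0.3,0,0,0,0],[255,0,0,0,0,0,0],[255,0,0,0,0,0,0]])

```text
clock: 22.35
eef_pos: [0.4314, -0.2939, 0.2607]
eef_rot: [[-0.999, 0.053, -0.003], [0.053, 0.999, 0.002], [0.004, 0.002, -1.0]]
force: [-1.2, 0.8, -2.9]
gripper_width: 0.0571
gripper_force: 38.7
```

```bash
python3 plan.py .432 -.296 .0535 176.8
```

```text
t 22.35 grasp [ 0.4314 -0.2939  0.1057] turn [ 0.01 -0.02  0.02] shift turned [-0.02 -0.05  1.31] w 0.0571 F [-1.2  0.8 -2.9]
```

send_rows(series=[[255,-0.02,-0.05,0.3,0,-0.02,0],[255,0,0,0.4,0,0,0],[255,0,0,0.3,0,0,0],[255,0,0,0.2,0,0,0],[255,0,0,0.05,0,0,0],[255,0,0,0,0,0,0],[255,0,0,0,0,0,0]])

```text
clock: 23.05
eef_pos: [0.4328, -0.2965, 0.2118]
eef_rot: [[-0.999, 0.053, 0.001], [0.053, 0.999, 0.0], [-0.001, 0.0, -1.0]]
force: [0.7, -0.7, -2.9]
gripper_width: 0.0572
gripper_force: 38.7
```

send_rows(series=[[255,0,0,0.05,0,0,0],[255,0,0,0.03,0,0,0],[255,0,0,0,0,0,0]])

```text
clock: 23.35
eef_pos: [0.4327, -0.2966, 0.2086]
eef_rot: [[-0.999, 0.053, 0.001], [0.053, 0.999, -0.0], [-0.001, 0.0, -1.0]]
force: [0.2, -0.1, 1.7]
gripper_width: 0.0569
gripper_force: 39.0
```

send_rows(series=[[0,0,0,0,0,0,0],[0,0,0,0,0,0,0],[0,0,0,0,0,0,0],[0,0,0,-0.5,0,0,0],[0,0,0,-0.9,0,0,0],[0,0,0,-0.9,0,0,0],[0,0,0,-0.6,0,0,0.8],[0,0,0,0,0,0,0.9],[0,0,0,0,0,0,0.9],[0,0,0,0,0,0,0.9],[0,0,0,0,0,0,0.84],[0,0,0,0,0,0,0]])

```text
clock: 24.55
eef_pos: [0.4324, -0.2964, 0.3242]
eef_rot: [[-0.761, 0.649, 0.0], [0.649, 0.761, 0.0], [-0.0, 0.001, -1.0]]
force: [0.1, -0.0, -0.6]
gripper_width: 0.0856
gripper_force: 0.0
```

```bash
python3 plan.py .664 -.121 .17 139.5; python3 - <<'E'
from rig import env
from h import *
c=env.calibration('top')
print(plane(c,(387,117),.06),plane(c,(387,117),.03))
E
```

```text
t 24.55 grasp [ 0.4324 -0.2964  0.1692] turn [0.   0.   0.01] shift turned [-1.55  7.09 -0.02] w 0.0856 F [ 0.1 -0.  -0.6]
[ 0.7164176  -0.15466201  0.06      ] [ 0.73003604 -0.16144047  0.03      ]
```

send_rows(series=[[0,-0.1,0.3,0,0,0,0],[0,-0.15,0.7,0,0,0,0],[0,-0.17,0.8,0,0,0,0],[0,-0.17,0.8,0,0,0,0],[0,-0.17,0.8,0,0,0,0],[0,-0.17,0.8,0,0,0,0],[0,-0.17,0.8,0,0,0,0],[0,-0.17,0.8,0,0,0,0],[0,-0.17,0.7,0,0,0,0],[0,-0.11,0.6,0,0,0,0],[0,0,0,0,0,0,0],[0,0,0,0,0,0,0]])

```text
clock: 25.75
eef_pos: [0.6639, -0.1191, 0.3238]
eef_rot: [[-0.765, 0.645, -0.0], [0.645, 0.765, 0.001], [0.001, 0.0, -1.0]]
force: [-0.9, -0.4, 0.6]
gripper_width: 0.0854
gripper_force: 0.0
```

```bash
python3 plan.py .664 -.121 .05 139.5; python3 - <<'E'
from rig import env
from h import *
c=env.calibration('wrist'); im=env.camera('wrist')[:,:,::-1].copy()
for P in [(.664,-.121,.096),(.7005,-.1192,.084),(.6678,-.1584,.084),(.6275,-.1221,.084),(.6593,-.0839,.084)]: 
    q=proj(c,P).round().astype(int);print(q);  cv2.circle(im,tuple(int(v) for v in q),3,(0,0,255),-1)
cv2.imwrite('pics/w6.png',im)
E
```

```text
t 25.75 grasp [ 0.6639 -0.1191  0.1688] turn [ 0.   -0.    0.04] shift turned [-0.03 -0.03  2.97] w 0.0854 F [-0.9 -0.4  0.6]
[318 221]
[356 253]
[278 253]
[278 173]
[359 172]
```

View pics/w6.png

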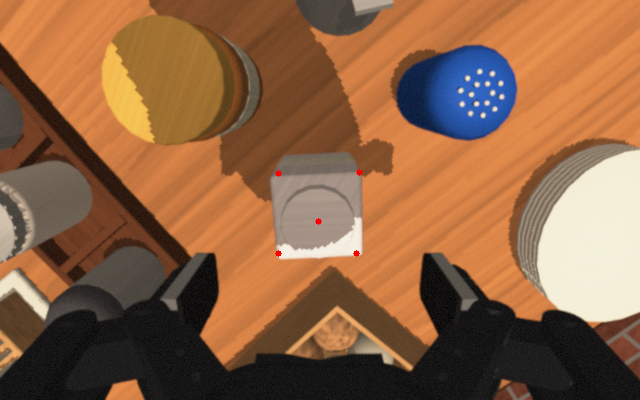

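The tin sits square between the fingers: lid at (317,218) against a predicted (318,221), edges level. The box corner (340,312) stays clear of the gripper. Going down.

send_rows(series=[[0,-0.02,-0.02,0.5,0,0,0.08],[0,0,0,0.8,0,0,0],[0,0,0,0.8,0,0,0],[0,0,0,0.6,0,0,0],[0,0,0,0.25,0,0,0],[0,0,0,0,0,0,0],[255,0,0,0,0,0,0],[255,0,0,0,0,0,0],[255,0,0,0,0,0,0],[255,0,0,0,0,0,0],[255,0,0,0,0,0,0],[255,0,0,0,0,0,0]], force=35)

```text
clock: 27.0
eef_pos: [0.6644, -0.1214, 0.2083]
eef_rot: [[-0.755, 0.656, 0.003], [0.656, 0.755, -0.001], [-0.003, 0.002, -1.0]]
force: [-0.4, 0.5, 6.7]
gripper_width: 0.0581
gripper_force: 36.9
```

```bash
python3 plan.py .5436 .299 .2 187.9
```

```text
t 27.0 grasp [ 0.6644 -0.1214  0.0533] turn [ 0.    0.02 -5.69] shift turned [ 1.55 10.83 -3.67] w 0.0581 F [-0.4  0.5  6.7]
```

send_rows(series=[[255,0,0,-0.3,0,0,0],[255,0,0,-0.8,0,0,0],[255,0,0,-0.9,0,0,0],[255,0,0,-0.9,0,0,0],[255,0,0,-0.7,0,0,-0.79],[255,0,0,-0.1,0,0,-0.8],[255,0,0,0,0,0,-0.8],[255,0,0,0,0,0,-0.8],[255,0,0,0,0,0,-0.8],[255,0,0,0,0,0,-0.8],[255,0,0,0,0,0,-0.8],[255,0,0,0,0,0,-0.1]])

```text
clock: 28.2
eef_pos: [0.6635, -0.1211, 0.3552]
eef_rot: [[-0.99, -0.139, 0.001], [-0.139, 0.99, 0.0], [-0.001, 0.0, -1.0]]
force: [0.5, -0.4, -1.3]
gripper_width: 0.058
gripper_force: 37.6
```

send_rows(series=[[255,0.05,0.3,0,0,0,0],[255,0.1,0.7,0,0,0,0],[255,0.12,0.8,0,0,0,0],[255,0.12,0.8,0,0,0,0],[255,0.12,0.8,0,0,0,0],[255,0.12,0.8,0,0,0,0],[255,0.12,0.8,0,0,0,0],[255,0.12,0.8,0,0,0,0],[255,0.12,0.8,0,0,0,0],[255,0.12,0.8,0,0,0,0],[255,0.12,0.8,0,0,0,0],[255,0.12,0.8,0,0,0,0]])

```text
clock: 29.4
eef_pos: [0.5595, 0.2297, 0.3549]
eef_rot: [[-0.991, -0.134, 0.001], [-0.134, 0.991, 0.001], [-0.001, 0.001, -1.0]]
force: [-0.0, 0.5, -2.3]
gripper_width: 0.0582
gripper_force: 37.7
```

send_rows(series=[[255,0.12,0.8,0,0,0,0],[255,0.1,0.6,0,0,0,0],[255,0.05,0.3,0,0,0,0],[255,0,0,0,0,0,0],[255,0,0,0,0,0,0]])

```text
clock: 29.9
eef_pos: [0.5407, 0.2935, 0.3546]
eef_rot: [[-0.991, -0.136, 0.001], [-0.136, 0.991, 0.0], [-0.001, -0.0, -1.0]]
force: [0.3, -0.9, -2.8]
gripper_width: 0.0584
gripper_force: 37.7
```

```bash
python3 plan.py .5436 .299 .0593 187.9; python3 - <<'E'
from rig import env
from h import *
c=env.calibration('wrist'); im=env.camera('wrist')[:,:,::-1].copy()
for P in [(.498,.2925,.024),(.4524,.2862,.006)]: 
    q=proj(c,P).round().astype(int);print(q);  cv2.circle(im,tuple(int(v) for v in q),3,(0,0,255),-1)
cv2.imwrite('pics/w7.png',im)
E
```

```text
t 29.9 grasp [0.5407 0.2935 0.1996] turn [-0.    0.   -0.01] shift turned [-0.09  0.13  3.51] w 0.0584 F [ 0.3 -0.9 -2.8]
[325 132]
[325  76]
```

View pics/w7.png

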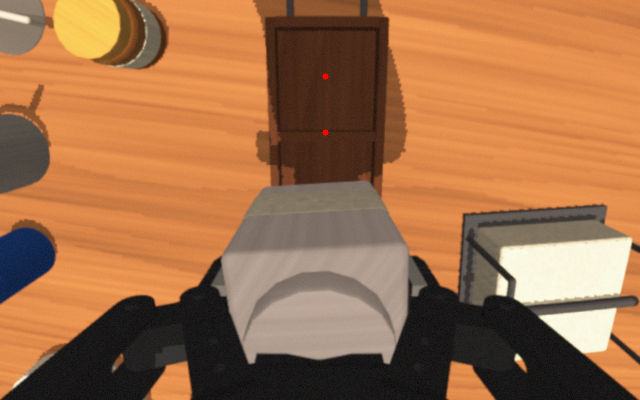

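The tea caddy is aligned, with the divider at (327,136) about 3 mm from prediction. Lowering the tin into the far cell.

send_rows(series=[[255,-0.14,0.16,0.5,0,0,0],[255,0,0,0.8,0,0,0],[255,0,0,0.8,0,0,0],[255,0,0,0.6,0,0,0],[255,0,0,0.4,0,0,0],[255,0,0,0.2,0,0,0],[255,0,0,0.1,0,0,0],[255,0,0,0,0,0,0],[255,0,0,0,0,0,0]])

```text
clock: 30.85
eef_pos: [0.546, 0.301, 0.2194]
eef_rot: [[-0.991, -0.137, 0.002], [-0.137, 0.991, 0.001], [-0.002, 0.001, -1.0]]
force: [-0.2, -0.6, -2.5]
gripper_width: 0.0584
gripper_force: 37.7
```

send_rows(series=[[255,0,0,0.06,0,0,0],[255,0,0,0.04,0,0,0],[255,0,0,0.02,0,0,0],[255,0,0,0,0,0,0]])

```text
clock: 31.25
eef_pos: [0.5456, 0.3011, 0.2143]
eef_rot: [[-0.991, -0.137, 0.001], [-0.137, 0.991, 0.001], [-0.001, 0.0, -1.0]]
force: [-2.1, -0.2, 4.4]
gripper_width: 0.0583
gripper_force: 38.1
```

send_rows(series=[[0,0,0,0,0,0,0],[0,0,0,0,0,0,0],[0,0,0,0,0,0,0],[0,0,0,-0.5,0,0,0],[0,0,0,-0.9,0,0,0],[0,0,0,-0.8,0,0,0],[0,0,0,-0.3,0,0,0],[0,0,0,0,0,0,0]])

```text
clock: 32.05
eef_pos: [0.5461, 0.3012, 0.3154]
eef_rot: [[-0.991, -0.137, 0.004], [-0.137, 0.991, 0.002], [-0.004, 0.001, -1.0]]
force: [0.3, -0.6, -0.7]
gripper_width: 0.0853
gripper_force: 0.0
```

```bash
python3 plan.py .440 .1165 .16 187.9
```

```text
t 32.05 grasp [0.5461 0.3012 0.1604] turn [ 0.01  0.03 -0.  ] shift turned [ 3.26 -4.21  0.01] w 0.0853 F [ 0.3 -0.6 -0.7]
```

send_rows(series=[[0,0.2,-0.3,0,0,0,0],[0,0.5,-0.6,0,0,0,0],[0,0.5,-0.7,0,0,0,0],[0,0.5,-0.7,0,0,0,0],[0,0.5,-0.7,0,0,0,0],[0,0.5,-0.6,0,0,0,0],[0,0.4,-0.4,0,0,0,0],[0,0.16,-0.2,0,0,0,0],[0,0,0,0,0,0,0],[0,0,0,0,0,0,0]])

```text
clock: 33.05
eef_pos: [0.4398, 0.117, 0.3132]
eef_rot: [[-0.991, -0.137, 0.0], [-0.137, 0.991, 0.001], [-0.001, 0.001, -1.0]]
force: [-0.2, 0.5, 0.7]
gripper_width: 0.0852
gripper_force: 0.0
```

```bash
python3 plan.py .440 .1165 .04 187.9; python3 - <<'E'
from rig import env
from h import *
c=env.calibration('wrist'); im=env.camera('wrist')[:,:,::-1].copy()
print(proj(c,(.440,.1165,.074)))
hsv=cv2.cvtColor(im,cv2.COLOR_BGR2HSV); print(hsv[205,320])
m=cv2.inRange(hsv,(15,110,60),(32,255,255)); m[:120]=0;m[300:]=0
for k in cv2.findContours(m,0,1)[0]:
    if cv2.contourArea(k)>1500:
        (p,r)=cv2.minEnclosingCircle(k); print(p,r,plane(c,p,.074).round(4))
E
```

```text
t 33.05 grasp [0.4398 0.117  0.1582] turn [ 0.  0. -0.] shift turned [-0.   -0.01  2.95] w 0.0852 F [-0.2  0.5  0.7]
[318.55132345 213.46640273]
[ 17 178 168]
(319.1064758300781, 208.7430877685547) 39.3433952331543 [0.4368 0.1164 0.074 ]
```

send_rows(series=[[0,0.05,-0.01,0.5,0,0,0],[0,0,0,0.8,0,0,0],[0,0,0,0.8,0,0,0],[0,0,0,0.6,0,0,0],[0,0,0,0.28,0,0,0],[0,0,0,0,0,0,0],[255,0,0,0,0,0,0],[255,0,0,0,0,0,0],[255,0,0,0,0,0,0],[255,0,0,0,0,0,0],[255,0,0,0,0,0,0],[255,0,0,0,0,0,0]], force=35)

```text
clock: 34.3
eef_pos: [0.4381, 0.1162, 0.1956]
eef_rot: [[-0.991, -0.137, 0.003], [-0.137, 0.991, 0.001], [-0.003, 0.001, -1.0]]
force: [-1.1, 1.2, 5.7]
gripper_width: 0.0523
gripper_force: 36.6
```

```bash
python3 plan.py .4545 .2878 .11 187.9
```

```text
t 34.3 grasp [0.4381 0.1162 0.0406] turn [ 0.    0.02 -0.  ] shift turned [-0.99  4.19 -1.74] w 0.0523 F [-1.1  1.2  5.7]
```

send_rows(series=[[255,0,0,-0.3,0,0,0],[255,0,0,-0.7,0,0,0],[255,0,0,-0.6,0,0,0],[255,-0.1,0.3,-0.1,0,0,0],[255,-0.2,0.7,0,0,0,0],[255,-0.2,0.8,0,0,0,0],[255,-0.2,0.8,0,0,0,0],[255,-0.2,0.8,0,0,0,0],[255,-0.1,0.6,0,0,0,0],[255,0,0.2,0,0,0,0],[255,0,0,0,0,0,0],[255,0,0,0,0,0,0]])

```text
clock: 35.5
eef_pos: [0.4536, 0.2874, 0.262]
eef_rot: [[-0.991, -0.137, -0.0], [-0.137, 0.991, -0.0], [0.0, -0.0, -1.0]]
force: [0.1, 1.0, -1.3]
gripper_width: 0.0524
gripper_force: 37.9
```

```bash
python3 plan.py .4545 .2878 .0466 187.9
```

```text
t 35.5 grasp [0.4536 0.2874 0.107 ] turn [-0. -0. -0.] shift turned [-0.02  0.01  1.51] w 0.0524 F [ 0.1  1.  -1.3]
```

send_rows(series=[[255,-0.02,0.01,0.4,0,0,0],[255,0,0,0.5,0,0,0],[255,0,0,0.3,0,0,0],[255,0,0,0.15,0,0,0],[255,0,0,0.05,0,0,0],[255,0,0,0,0,0,0],[255,0,0,0,0,0,0]])

```text
clock: 36.2
eef_pos: [0.4551, 0.2885, 0.2071]
eef_rot: [[-0.991, -0.137, 0.001], [-0.137, 0.991, 0.001], [-0.001, 0.001, -1.0]]
force: [-0.0, 0.3, -2.0]
gripper_width: 0.0522
gripper_force: 37.9
```

send_rows(series=[[255,0,0,0.06,0,0,0],[255,0,0,0.05,0,0,0],[255,0,0,0.03,0,0,0],[255,0,0,0,0,0,0]])

```text
clock: 36.6
eef_pos: [0.4548, 0.2885, 0.2016]
eef_rot: [[-0.991, -0.137, 0.001], [-0.137, 0.991, 0.001], [-0.001, 0.001, -1.0]]
force: [-2.2, -1.7, 9.6]
gripper_width: 0.0529
gripper_force: 39.0
```

send_rows(series=[[0,0,0,0,0,0,0],[0,0,0,0,0,0,0],[0,0,0,0,0,0,0],[0,0,0,-0.5,0,0,0],[0,0,0,-0.9,0,0,0],[0,0,0,-0.9,0,0,0],[0,0,0,-0.8,0,0,0],[0,0.7,0,-0.5,0,0,0],[0,0.7,0,0,0,0,0],[0,0.7,0,0,0,0,0],[0,0.7,0,0,0,0,0],[0,0,0,0,0,0,0]])

```text
clock: 37.8
eef_pos: [0.3409, 0.2724, 0.3447]
eef_rot: [[-0.99, -0.138, -0.002], [-0.138, 0.99, -0.0], [0.002, -0.0, -1.0]]
force: [-0.3, 1.2, 0.1]
gripper_width: 0.0857
gripper_force: 0.0
```

```bash
python3 - <<'E'
from rig import env
import cv2, numpy as np
a=env.camera('top')[:,:,::-1]; b=env.camera('scene')[:,:,::-1]
cv2.imwrite('pics/end.png',np.vstack([a[100:330,100:540],b[140:370,60:500]]))
E
```

```text
(no output)
```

View pics/end.png

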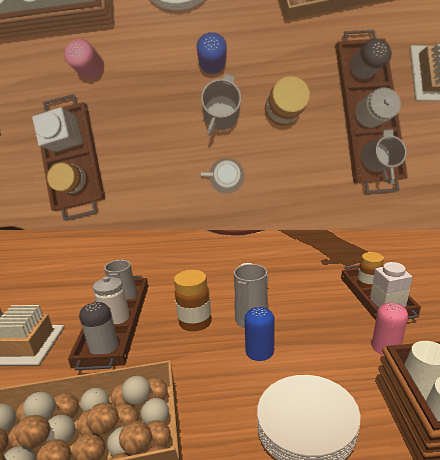

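Both views show all five things upright in their own cells: cocoa (375,55), sugar (380,107) and jug (388,155) in the coffee caddy, tin (55,130) and honey (67,178) in the tea caddy. The large jug (221,100) and large honey jar (288,100) are where they were. Handing in.

```bash
python3 -c "
from rig import env
print(env.hand_in())"
```

```text
the job is handed in; nothing more can be done
None
```

I handed in the job at about 38 s: all five things stand upright in their own cells in the right caddies, and the large jug and large honey jar look unmoved; the hand-in returned no verdict.

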